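# Fit the humidity logger and crack the dry box lid

### The arm

A 6-joint arm with a two-finger parallel gripper is mounted at the origin on the work surface. World frame = base frame: x ahead of the robot, y to its left, z up, the work surface at z = 0. Lengths are in mm, angles in rad, forces in N, time in s.
With the tool pointing down it reaches from about 250 to 800 mm from the base axis. Payload 8.5 kg.
Tool frame: the origin (TCP) lies at the centre of the arm's flange, where the gripper is bolted on; the fingertips stand 173 mm ahead of it and the grasp point (between the pads) lies 155 mm ahead of it; z points along the fingers, y is the direction in which the jaws open and shut (so a half turn about z gives the same grasp; the last joint's range is limited). The gripper opens to 85 mm and grips with 20 to 120 N. Pads are 22 mm wide; open, the fingers measure 114 mm over their backs; the gripper's body (76 mm by 85 mm) begins 54 mm behind the grasp point. The pads swing forward as they close: fully open they stand 13 mm farther back than shut.
Start: joints at [1.307, 0.238, -0.013, 1.319, 0, 1.571], TCP at [136.886, 506.814, 404.676] pointing down, gripper open.
Joint ranges: [-2.66, 2.66], [-1.03, 1.9], [-1.14, 1.46], [-1.82, 2.27], [-1.45, 1.34], [-3.14, 3.14]. Speed limits (rad/s): [2.22, 2.22, 2.79, 3.14, 3.14, 3.14].

### API

Orientations are given as a unit quaternion [w, x, y, z].
In Python, from plant import read_state, cams, manip gives the robot as it stands.
- The arm moves only by the shell command python3 -m pendant 'ROWS'. ROWS is JSON, a list of rows, each a list of 7 numbers: the shift along the tool's x, y, z in m, then the turn, a rotation vector about the tool's x, y, z in rad, then the closure, from 0 (fully open) to 1 (shut). In form: [[tx, ty, tz, wx, wy, wz, grip], ...]. A call has 1 to 5 rows; each row shifts and turns the pose as measured when the row begins, along the tool's axes as they then stand; what a row does not reach is not made up. A row lasts 1/8 s, in which the tool goes at most 62.5 mm and 10.7 degrees, less where a joint would pass 70% of its speed; a pose out of reach is approached as far as the arm can. A call with a gripper value outside its range is refused whole. The fingers move at their own pace and stop on an object; the grip force is fixed at half the most. Time passes only in rows, so rows that do not move let the fingers close. It gives the time, the measured TCP pose, the force and the opening at its end, in the units of the state.
- read_state(): the state, without advancing time (a new reading comes with each control period).
- cams.capture(name): name is "scene" or "top" or "wrist"; returns a dict with "frame" (384x512x3 uint8, blue, green, red), "fovy" (degrees; the focal length in pixels is half the picture's height over the tangent of half this angle, whatever the lens; pixels are square), "cx", "cy" (the principal point, pixels), "R" (3x3) and "t" (3): a world point X has camera coordinates R X + t; the wrist camera has in their place "mount" (4x4, takes a point from camera to tool coordinates, whose origin is the TCP and whose axes are the flange's). Camera axes: x right, y down, z forward; pixel columns grow to the right and rows downward; lengths in mm; the calibration is good to about 2 mm. A picture is of the moment at which its call begins: read the wrist's pose just before it. There is no depth.
- manip.sign_off(): hands the job in, once; it reports no verdict.
Trained networks look in a picture, given as the dict that the camera call returned (one of the last four; its "shot" number tells which), for a name from the list of things; names that differ only in an ending like _2 or _b are one class to them, and where a whole thing is asked for, a point or a joint stands for the part that bears it (a point fixed in the world has none). Each returns a list of dicts, best first, with "conf" (0 to 1); they miss things now and then, are a little off and sometimes report something else, mostly with a low value. They report only what shows in the picture. A call takes as long as a camera call. They do not tell look-alikes from the thing itself.
- cams.find_in(picture, query): "bbox" ([left, top, right, bottom] in pixels, round what is visible of it).
The state is a dict: "t": time; "joints": joint angles; "qvel": joint speeds; "effort": joint torques, N m; "tool_pos": TCP position; "tool_rot": TCP orientation; "ft_force": force on the tool from outside, world axes, zero at the start; "ft_torque": the same for the moment, N m; "gripper_width": finger opening in mm.
Only numpy, scipy, OpenCV 4.12 (cv2) and the standard library are available. Lean on these libraries where they do the work, as an engineer would, in place of code of your own. Each camera call takes 0.05 s, during which the arm holds its last target.

### The job

On the science demonstration table, take the blue humidity logger and press it fully home in the empty port in the white deck of the dry box, until its collar sits flush on the deck. Then take the dry box's red lid by its black handle, pull it straight up until the sticky seal lets go, without yanking it away, and hold it level and still about 40 mm above its seat, clear of the box so that air gets in under its skirt and the class can watch the humidity climb: finish while still holding the lid like that. Leave the other loggers and the things on the table where they are.

Things in the scene. Friction and masses are not known exactly. Their poses are not given: they have to be found in the camera images.
- blue_logger_center (a point): Centre of the blue logger, loose, ~90 g, upright, 55 mm tall; point 27.5 mm above its underside. Bottom up: black foot 44 x 34 mm (x, y), 20 high, its 44 mm sides tapering to 28 mm across over the lowest 7 mm; white collar 56 x 46, 5 thick; blue head 46 x 34, 30 high, grey screen on top. z up. Grasp across the head's 34 mm (y), above the collar.
- port (a point): Centre of the mouth of the port, a 47 x 37 mm (x, y) pocket 26 mm deep in the deck top, 100 mm above the table. Axes as the box's. Two spring clips in its long walls hold the foot back: laid in, the logger stops with its collar about 7 mm proud; a push of about 4 to 8 N sends it home. Fits either way round. Home: collar on the deck, logger centre 7.5 mm above this point.
- drybox: Dry box, fixed: clear box on a grey base, 200 deep (x) by 290 wide (y) mm, rim and deck top 100 mm up. Origin: centre of its underside, on the table; x from front to back, y to its left, z up. The white deck with the port is a strip along its left side; the square red lid covers the rest, y from -143 to +43 mm.
- lid_handle (a point): Middle of the lid's black handle bar: flat-sided, 14 mm thick (box x), 12 high, along the box's y, 76 mm clear between its posts, 28 mm free under it; 46 mm above the lid's underside, so 146 mm above the table when shut. z up, axes as the box's. Lid: red frame 185 x 185 mm, 12 thick, clear window, about 300 g, loose (no hinge), a skirt reaching 25 mm down into the box.
- lid_seat (a point): Centre of the box's mouth, level with the rim, 100 mm above the table; axes as the box's. Shut, the lid rests here (handle 46 mm above). Springy rubber lips grip a bead on the lid's skirt: the upward pull at the handle climbs to about 12 to 20 N within the first 3 to 5 mm of lift, then drops away; from 15 mm up only the lid's weight (about 3 N) is left.
- yellow_logger_center (a point): Same plug-in logger as the blue one but with a yellow head (mm sizes as given there). The point is its centre, 27.5 mm above its underside. A bystander: leave it standing.
- green_logger_center (a point): Same plug-in logger as the blue one but with a green head (mm sizes as given there). The point is its centre, 27.5 mm above its underside. A bystander: leave it standing.
- water_bottle: Clear water bottle, 68 mm across, 210 mm tall; origin at its underside. A bystander.
- bowl: White bowl, 110 mm across, 50 mm high; origin at its underside. A bystander.
- cup: White plastic cup, 72 mm across, 100 mm high; origin at its underside. A bystander.
- jar: Amber jar with a red cap, 72 mm across, 90 mm high; origin at its underside. A bystander.
- can: Drink can, 62 mm across, 110 mm high; origin at its underside. A bystander.
Things that resemble listed ones, but are neither listed nor needed, are in the scene too. Leave any orange or purple look-alike of the part that bears blue_logger_center alone.

How it is judged:
By the outcome, as a careful person would: the job done as asked, in the order asked, and still so for the second after the job is handed in, while the arm keeps its last pose, push and grip.
It also fails if it takes over 61 s, if anything falls off the work surface, if the arm or the gripper's body presses on something with over 40 N, if the wrist force passes 120 N, or if a joint passes its speed limit or range.

## Working session

There is one attempt and no reset: what is moved stays moved. The work goes in short steps, Python scripts to look and compute and a shell command to move; the robot and the scene stay as the last step left them, time stands still between calls to the robot, and variables do not carry over. Pictures are saved under pics/ and viewed, and the job is handed in when it is done.

```bash
mkdir -p pics; ls
python3 - <<'E'
from plant import read_state,cams
import cv2
print(read_state())
for n in("scene","top","wrist"):
    c=cams.capture(n); cv2.imwrite(f"pics/{n}0.png",c["frame"])
    print(n,{k:v for k,v in c.items() if k!="frame"})
E
```

```text
pics
{'t': 0.0, 'joints': array([ 1.30699424e+00,  2.38769795e-01, -1.42441167e-02,  1.31921518e+00,
       -2.41459388e-06,  1.57083768e+00]), 'qvel': array([-4.61948187e-04, -5.00153393e-04, -1.12415388e-03,  3.34128037e-04,
        6.34388494e-04,  8.41531658e-05]), 'effort': array([-1.31547545e-04, -5.38783407e+01,  3.46439552e+01,  1.80965709e-02,
        1.21132648e-04,  8.01030069e-06]), 'tool_pos': array([136.85146053, 506.67430721, 404.08716612]), 'tool_rot': array([-9.30062240e-05,  1.31539373e-01,  9.91310688e-01, -7.10319529e-04]), 'ft_force': array([-0.26077697,  0.96877054,  0.00752249]), 'ft_torque': array([ 0.03955924,  0.054229  , -0.02217969]), 'gripper_width': 85.24485510910947}
scene {'fovy': 50.087314566303945, 'cx': 253.91651449923802, 'cy': 196.02639072677633, 'R': array([[-0.6738557 ,  0.73878205, -0.01093536],
       [ 0.60553762,  0.54371961, -0.58111373],
       [-0.42337062, -0.39820857, -0.81374889]]), 't': array([ 401.47165749, -224.94263226, 1455.77892585]), 'shot': 1}
top {'fovy': 55.147861961020816, 'cx': 252.23677791682996, 'cy': 194.6157802644249, 'R': array([[ 0.00212676, -0.99995253,  0.00950917],
       [-0.98473425, -0.00374929, -0.17402412],
       [ 0.17405151, -0.0089939 , -0.98469548]]), 't': array([-38.38612268, 570.61311518, 974.45903915]), 'shot': 2}
wrist {'fovy': 66.49395010579525, 'cx': 252.5182732063678, 'cy': 191.32937982081458, 'mount': array([[ 4.88529804e-04, -9.45855968e-01, -3.24586273e-01,
         8.33907257e+01],
       [ 9.99999800e-01,  3.31635206e-04,  5.38687497e-04,
         3.52072833e-02],
       [-4.01876548e-04, -3.24586472e-01,  9.45855941e-01,
         3.17976220e+01],
       [ 0.00000000e+00,  0.00000000e+00,  0.00000000e+00,
         1.00000000e+00]]), 'shot': 3}
```

View pics/scene0.png

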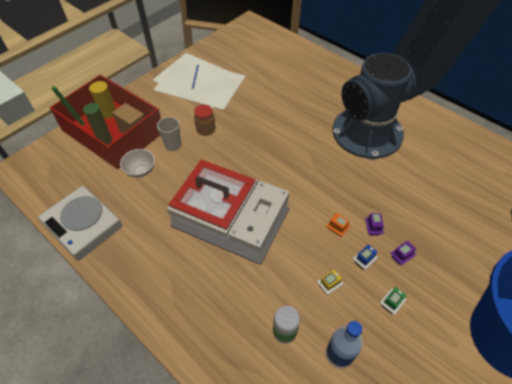

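View pics/top0.png

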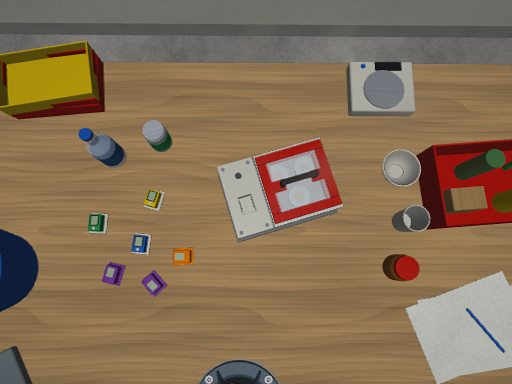

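View pics/wrist0.png

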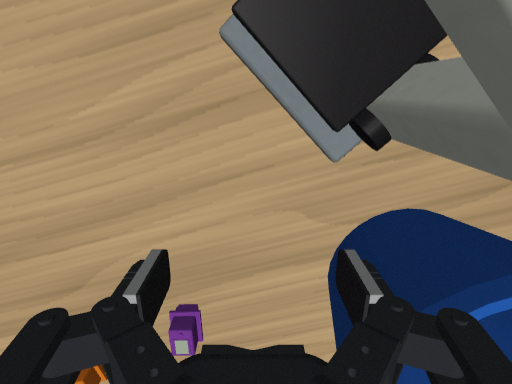

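Candidates for the blue logger in the top image: blue (141,243), yellow (153,199), green (97,222), orange (182,256), purple (113,273) and (154,283). The big blue bin is at (5,270). I choose (141,243) and will check it in a crop.

```bash
cat > h.py <<'E'
import numpy as np,cv2
from scipy.spatial.transform import Rotation as Ro
from plant import read_state,cams
def f(c): return c["frame"].shape[0]/2/np.tan(np.radians(c["fovy"]/2))
def pose(s): 
    q=s["tool_rot"]; return Ro.from_quat([q[1],q[2],q[3],q[0]]).as_matrix(),np.array(s["tool_pos"])
def ext(c,s=None):
    if "R" in c: return np.array(c["R"]),np.array(c["t"])
    R,p=pose(s); M=c["mount"]; Rw=R@M[:3,:3]; o=R@M[:3,3]+p
    return Rw.T,-Rw.T@o
def ray(c,u,v,s=None):
    R,t=ext(c,s); d=np.array([(u-c["cx"])/f(c),(v-c["cy"])/f(c),1.]); return -R.T@t,R.T@d
def atz(c,u,v,z,s=None):
    o,d=ray(c,u,v,s); return o+d*(z-o[2])/d[2]
def proj(c,X,s=None):
    R,t=ext(c,s); x=R@np.array(X,float)+t; return x[:2]/x[2]*f(c)+[c["cx"],c["cy"]]
def crop(c,x0,y0,x1,y1,k,name):
    cv2.imwrite(name,cv2.resize(c["frame"][y0:y1,x0:x1],None,fx=k,fy=k,interpolation=cv2.INTER_CUBIC))
E
python3 - <<'E'
from h import *
c=cams.capture("top"); d=cams.capture("scene")
A=cv2.resize(c["frame"][225:265,115:175],None,fx=8,fy=8,interpolation=cv2.INTER_CUBIC)
cv2.imwrite("pics/c1.png",A)
crop(c,205,125,355,250,5,"pics/c2.png")
for n in("blue_logger_center","port","lid_handle","lid_seat","drybox"):
    for q,z in((c,55),):
        print(n,[(x["bbox"],x["conf"]) for x in cams.find_in(c,n)][:6])
for u,v,z in((141,243,55),(153,199,55),(97,222,55),(247,204,100),(299,178,146)): print(atz(c,u,v,z))
E
```

```text
blue_logger_center [([130.0, 231.9, 148.3, 254.4], 0.91), ([172.7, 247.8, 196.2, 262.9], 0.76), ([140.4, 266.8, 165.3, 295.7], 0.62), ([103.5, 261.9, 124.3, 287.0], 0.61), ([143.2, 188.6, 163.6, 209.2], 0.33)]
port [([216.4, 159.0, 346.4, 244.3], 0.77)]
lid_handle [([252.4, 140.4, 342.3, 226.4], 0.81)]
lid_seat [([216.4, 143.6, 342.8, 239.3], 0.97)]
drybox [([220.2, 140.2, 343.9, 241.5], 0.64)]
[435.92620931 263.74701179  55.        ]
[556.5445393  237.29714673  55.        ]
[492.44086812 386.49106597  55.        ]
[536.74083414 -22.48440626 100.        ]
[ 597.20391828 -154.78699003  146.        ]
```

View pics/c1.png

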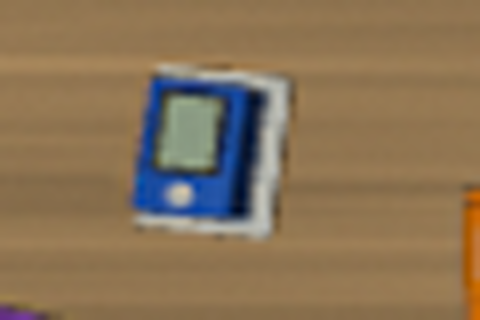

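View pics/c2.png

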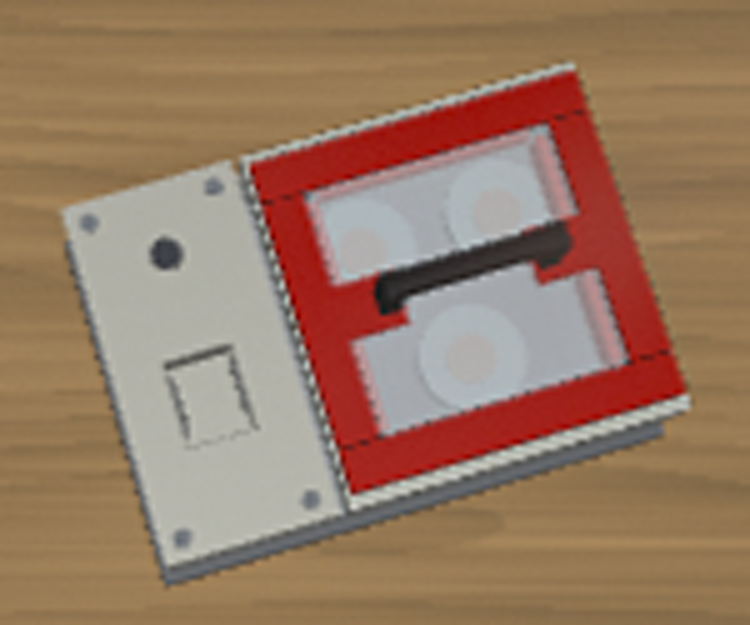

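Run:
```python
from h import *
c=cams.capture("top")
def rep(n,pts,x0,y0,k,z):
    P=np.array([atz(c,u/k+x0-.0,v/k+y0,z)[:2] for u,v in pts]); print(n,P.mean(0).round(1)); 
    for i in range(4):
        e=P[(i+1)%4]-P[i]; print("  ",np.linalg.norm(e).round(1),np.degrees(np.arctan2(e[1],e[0])).round(1))
rep("head",[(152,78),(250,85),(237,218),(133,208)],115,225,8,55)
rep("box",[(62,210),(575,65),(690,403),(165,570)],205,125,5,100)
rep("port",[(165,365),(230,347),(258,428),(187,447)],205,125,5,100)
H=np.array([atz(c,u/5+205,v/5+125,152)[:2] for u,v in((378,280),(570,228))]);print(H.mean(0),H)
```

```text
head [434.9 268.7]
   33.3 -93.9
   44.6 177.4
   35.2 84.7
   43.8 -5.0
box [ 583.6 -109.8]
   290.2 -73.4
   194.2 -163.5
   290.3 107.7
   200.2 16.5
port [535.9 -22.5]
   35.7 -74.1
   45.7 -161.0
   38.6 105.3
   45.2 15.3
[ 601.61089064 -156.24146331] [[ 587.90770835 -107.29033422]
 [ 615.31407294 -205.19259239]]
```

```bash
cat >> h.py <<'E'
def go(x,y,z,yaw):
    "delta in tool axes (mm, rad) to TCP x,y,z pointing down with tool y at yaw deg"
    s=read_state(); R,p=pose(s); a=np.radians(yaw)
    Y=np.array([np.cos(a),np.sin(a),0]); Z=np.array([0,0,-1.]); T=np.column_stack([np.cross(Y,Z),Y,Z])
    d=R.T@(np.array([x,y,z])-p); w=Ro.from_matrix(R.T@T).as_rotvec()
    print("t",round(s["t"],2),"pos",p.round(1),"yaw",np.degrees(np.arctan2(R[1,1],R[0,1])).round(2),"w",round(s["gripper_width"],1),"F",np.round(s["ft_force"],1))
    print("delta mm",d.round(1),"rot",w.round(3),"rows>=",np.ceil(max(np.linalg.norm(d)/62.5,np.linalg.norm(w)/.186)))
E
python3 -c "
from h import *
go(435,268.7,330,86)"
```

```text
t 0.55 pos [136.9 506.8 404.7] yaw 74.89 w 85.4 F [-0.  -0.4  0.2]
delta mm [-349.9 -152.1   74.7] rot [-0.    -0.    -0.194] rows>= 7.0
```

```bash
python3 -m pendant '[[-0.05,-0.022,0.01,0,0,0,0],[-0.05,-0.022,0.01,0,0,0,0],[-0.05,-0.022,0.01,0,0,0,0],[-0.05,-0.022,0.01,0,0,0,0],[-0.05,-0.022,0.01,0,0,0,0]]'; python3 -c "
from h import *
go(435,268.7,330,86)"
```

```text
t: 1.18
tool_pos: [353.4, 334.1, 354.0]
tool_rot: [0.001, 0.128, 0.992, 0.002]
ft_force: [0.2, 1.1, 0.0]
gripper_width: 85.3
t 1.18 pos [353.4 334.1 354. ] yaw 75.34 w 85.3 F [0.2 1.1 0. ]
delta mm [-95.5 -42.7  23.9] rot [ 0.004  0.001 -0.186] rows>= 2.0
```

```bash
python3 -m pendant '[[-0.047,-0.021,0.012,0,0,0,0],[-0.047,-0.021,0.012,0,0,0,0],[0,0,0,0,0,-0.18,0],[0,0,0,0,0,0,0]]'
python3 - <<'E'
from h import *
go(435,268.7,330,86)
s=read_state();c=cams.capture("wrist");cv2.imwrite("pics/w1.png",c["frame"])
E
```

```text
t: 1.68
tool_pos: [438.9, 264.2, 328.5]
tool_rot: [0.001, 0.04, 0.999, 0.002]
ft_force: [-0.7, -0.1, 0.6]
gripper_width: 85.5
t 1.68 pos [438.9 264.2 328.5] yaw 85.46 w 85.5 F [-0.7 -0.1  0.6]
delta mm [ 4.2  4.2 -1.4] rot [ 0.004  0.002 -0.01 ] rows>= 1.0
```

View pics/w1.png

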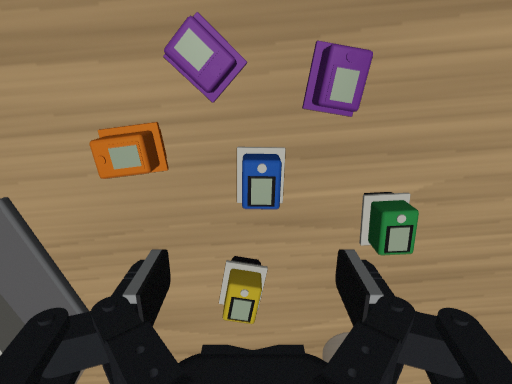

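Run:
```python
from h import *
s=read_state();c=cams.capture("wrist")
crop(c,225,140,300,220,8,"pics/w2.png")
```

```text
(no output)
```

View pics/w2.png

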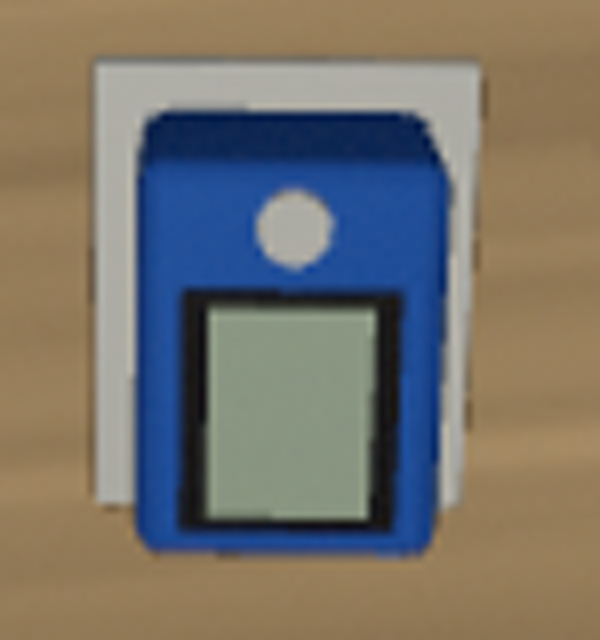

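The crop confirms the choice: a blue head (crop 138–450, 162–550) with a grey screen on a white collar.

```bash
cat >> h.py <<'E'
from scipy.optimize import least_squares
def fit(c,s,pts,x0):
    "pts: list of (u,v,X,Y,Z) model mm; fits x,y,yaw deg with Z absolute"
    pts=np.array(pts,float)
    def r(q):
        a=np.radians(q[2]); o=[]
        for u,v,X,Y,Z in pts:
            p=[q[0]+X*np.cos(a)-Y*np.sin(a),q[1]+X*np.sin(a)+Y*np.cos(a),Z]; o+=list(proj(c,p,s)-[u,v])
        return o
    R=least_squares(r,x0); print("fit",R.x.round(2),"res",np.array(R.fun).round(1)); return R.x
E
python3 - <<'E'
from h import *
s=read_state();c=cams.capture("wrist")
k=lambda u,v:(u/8+225-.44,v/8+140-.44)
# image up = world -x ; image right=tool y=+y
P=[(138,162,-23,-17,55),(450,165,-23,17,55),(436,552,23,17,55),(135,552,23,-17,55),(95,60,-28,-23,25),(482,62,-28,23,25),(460,505,28,23,25),(95,505,28,-23,25)]
x=fit(c,s,[(*k(*p[:2]),*p[2:]) for p in P],[435,268,-4])
go(x[0],x[1],230,90+x[2])
E
```

```text
fit [433.88 273.64  -5.21] res [-0.6 -0.8  0.8 -0.8  0.3  1.4 -0.2  1.1 -0.7 -0.5  0.3 -0.3  0.4  0.3
 -0.2 -0.1]
t 1.82 pos [438.2 265.1 328.8] yaw 85.42 w 85.1 F [-0.8 -0.7  0.4]
delta mm [ 5.3  7.8 98.9] rot [0.004 0.003 0.011] rows>= 2.0
```

```bash
python3 -m pendant '[[0.0026,0.004,0.045,0.004,0.002,0.006,0],[0.0026,0.004,0.045,0,0,0.005,0],[0,0,0,0,0,0,0]]'
python3 - <<'E'
from h import *
go(433.9,273.6,202,84.8)
s=read_state();c=cams.capture("wrist");cv2.imwrite("pics/w3.png",c["frame"])
E
```

```text
t: 2.2
tool_pos: [433.0, 276.0, 238.8]
tool_rot: [0.002, 0.047, 0.999, 0.001]
ft_force: [-0.0, -0.7, 1.1]
gripper_width: 85.3
t 2.2 pos [433.  276.  238.8] yaw 84.56 w 85.3 F [-0.  -0.7  1.1]
delta mm [-1.  -2.4 36.8] rot [ 0.003  0.004 -0.004] rows>= 1.0
```

View pics/w3.png

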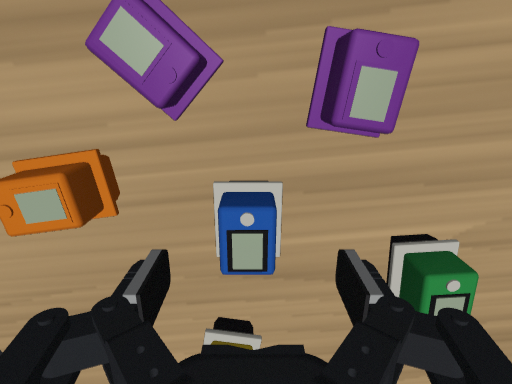

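Run:
```python
from h import *
s=read_state();c=cams.capture("wrist")
crop(c,205,170,295,285,6,"pics/w4.png")
```

```text
(no output)
```

View pics/w4.png

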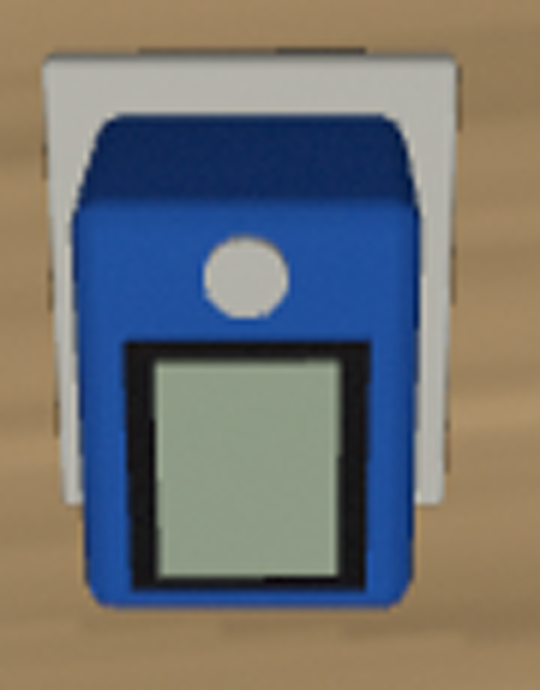

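Run:
```python
from h import *
s=read_state();c=cams.capture("wrist")
k=lambda u,v:(u/6+205-.42,v/6+170-.42)
P=[(76,200,-23,-17,55),(420,200,-23,17,55),(412,607,23,17,55),(86,607,23,-17,55),(45,60,-28,-23,25),(457,60,-28,23,25),(441,503,28,23,25),(65,503,28,-23,25)]
x=fit(c,s,[(*k(*p[:2]),*p[2:]) for p in P],[435,268,-4])
go(x[0],x[1],202,90+x[2])
```

```text
fit [435.31 273.75  -5.58] res [-1.4 -0.2  1.3 -0.1  0.4  1.2 -0.3  1.2 -0.6 -0.8  0.7 -0.7  0.6 -0.2
 -0.6 -0.2]
t 2.35 pos [434.9 276.5 242.4] yaw 84.58 w 85.5 F [ 0.5 -0.4 -0.2]
delta mm [-0.2 -3.  40.4] rot [0.007 0.009 0.003] rows>= 1.0
```

```bash
python3 -m pendant '[[0,-0.003,0.02,0.007,0.009,0,0],[0,0,0.016,0,0,0,0],[0,0,0,0,0,0,0]]'
python3 - <<'E'
from h import *
go(435.0,273.7,202,84.6)
E
```

```text
t: 2.72
tool_pos: [436.2, 274.0, 207.9]
tool_rot: [0.002, 0.048, 0.999, 0.001]
ft_force: [-0.2, 0.5, -1.0]
gripper_width: 85.8
t 2.73 pos [436.2 274.  207.9] yaw 84.53 w 85.8 F [-0.2  0.5 -1. ]
delta mm [ 1.2 -0.4  5.8] rot [ 0.003  0.004 -0.001] rows>= 1.0
```

```bash
python3 -m pendant '[[0.001,0,0.006,0.003,0.004,0,0],[0,0,0,0,0,0,0]]'; python3 -m pendant '[[0,0,0,0,0,0,1],[0,0,0,0,0,0,1],[0,0,0,0,0,0,1],[0,0,0,0,0,0,1],[0,0,0,0,0,0,1]]'
python3 - <<'E'
from h import *
go(435.0,273.7,202,84.6)
E
```

```text
t: 2.98
tool_pos: [435.5, 274.1, 202.3]
tool_rot: [0.0, 0.048, 0.999, 0.0]
ft_force: [-0.1, -0.3, -0.0]
gripper_width: 85.4
t: 3.6
tool_pos: [435.8, 274.3, 203.3]
tool_rot: [0.001, 0.048, 0.999, 0.0]
ft_force: [1.0, 0.1, -0.4]
gripper_width: 33.4
t 3.6 pos [435.8 274.3 203.3] yaw 84.51 w 33.4 F [ 1.   0.1 -0.4]
delta mm [ 0.7 -0.6  1.3] rot [ 0.001  0.002 -0.002] rows>= 1.0
```

```bash
python3 -m pendant '[[0,0,-0.02,0,0,0,1],[0,0,-0.05,0,0,0,1],[0,0,-0.06,0,0,0,1],[0,0,0,0,0,0,1]]'
python3 - <<'E'
from h import *
go(535,-22.5,330,106.5)
s=read_state();c=cams.capture("wrist");cv2.imwrite("pics/w5.png",c["frame"])
E
```

```text
t: 4.1
tool_pos: [435.3, 274.0, 335.9]
tool_rot: [-0.0, 0.048, 0.999, -0.0]
ft_force: [-0.0, 0.7, -2.0]
gripper_width: 33.4
t 4.1 pos [435.3 274.  335.9] yaw 84.51 w 33.4 F [-0.   0.7 -2. ]
delta mm [-127.6 -285.6    6.1] rot [-0.001 -0.    -0.384] rows>= 6.0
```

View pics/w5.png

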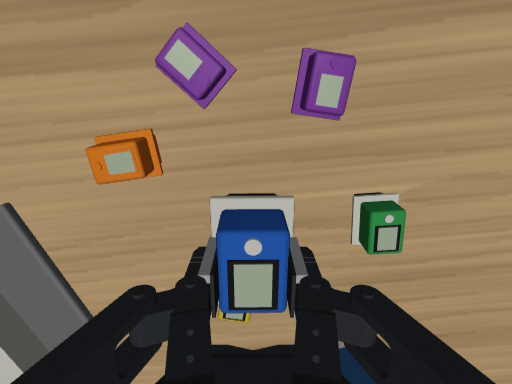

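```bash
python3 -m pendant '[[-0.035,-0.04,0,0,0,0,1],[-0.035,-0.04,0,0,0,0,1],[-0.035,-0.04,0,0,0,0,1],[-0.035,-0.04,0,0,0,0,1],[-0.01,-0.03,0,0,0,0,1]]';python3 -m pendant '[[0,0,0,0,0,-0.13,1],[0,0,0,0,0,-0.13,1],[0,0,0,0,0,-0.12,1],[0,0,0,0,0,0,1],[0,0,0,0,0,0,1]]'
python3 - <<'E'
from h import *
go(535,-22.5,330,106.5)
s=read_state();c=cams.capture("wrist");cv2.imwrite("pics/w6.png",c["frame"])
E
```

```text
t: 4.78
tool_pos: [567.8, 66.6, 325.5]
tool_rot: [-0.007, 0.045, 0.999, -0.003]
ft_force: [-0.6, -1.1, -1.8]
gripper_width: 33.0
t: 5.4
tool_pos: [566.6, 62.8, 316.4]
tool_rot: [-0.014, -0.146, 0.989, -0.001]
ft_force: [-1.4, 0.5, -0.4]
gripper_width: 32.9
t 5.4 pos [566.6  62.8 316.4] yaw 106.8 w 32.9 F [-1.4  0.5 -0.4]
delta mm [ 55.3 -72.5 -12.2] rot [ 0.002 -0.028  0.005] rows>= 2.0
```

View pics/w6.png

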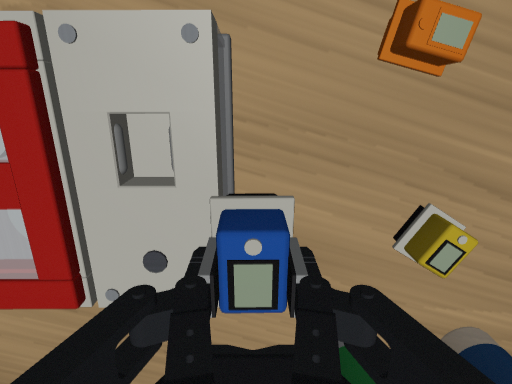

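```bash
python3 -m pendant '[[0,0,-0.012,0.002,-0.028,0,1],[0,0,0,0,0,0,1],[0,0,0,0,0,0,1]]'
python3 - <<'E'
from h import *
go(535,-22.5,330,106.5)
s=read_state();c=cams.capture("wrist");cv2.imwrite("pics/w7.png",c["frame"])
crop(c,40,0,240,200,4,"pics/w8.png"); crop(c,195,180,310,325,4,"pics/w9.png")
E
```

```text
t: 5.82
tool_pos: [567.0, 63.1, 329.6]
tool_rot: [0.001, -0.145, 0.989, 0.0]
ft_force: [-0.6, 0.6, -1.3]
gripper_width: 32.7
t 5.83 pos [567.   63.1 329.6] yaw 106.71 w 32.7 F [-0.6  0.6 -1.3]
delta mm [ 55.2 -72.8  -0.5] rot [-0.     0.003  0.004] rows>= 2.0
```

View pics/w8.png

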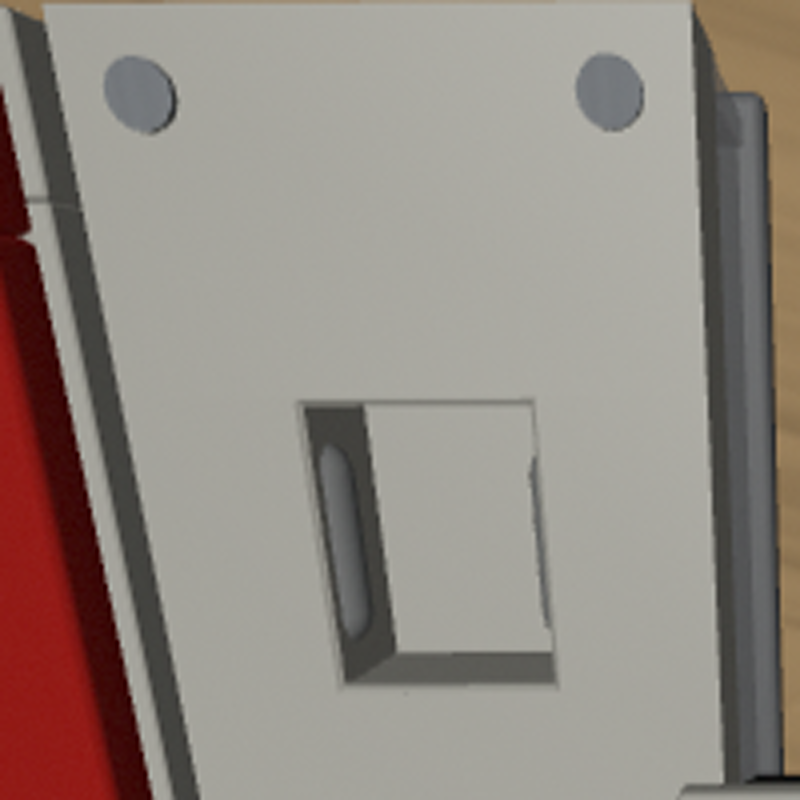

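View pics/w9.png

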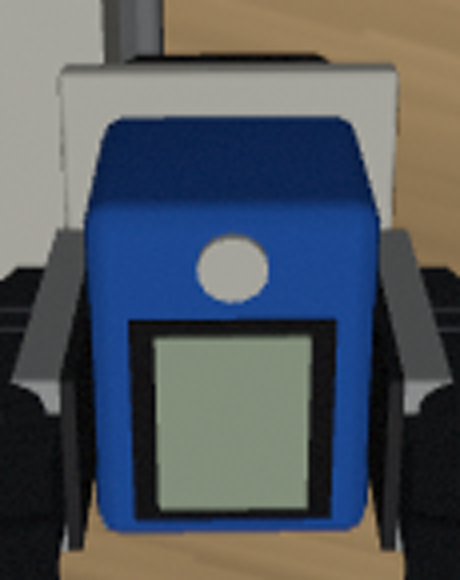

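Run:
```python
from h import *
s=read_state();c=cams.capture("wrist")
k=lambda u,v,x0,y0:(u/4+x0-.4,v/4+y0-.4)
P=[(298,402,-23.5,-18.5,100),(534,401,-23.5,18.5,100),(558,687,23.5,18.5,100),(343,685,23.5,-18.5,100)]
p=fit(c,s,[(*k(*q[:2],40,0),*q[2:]) for q in P],[535,-22,16])
P2=[(45,3,-100,30.5*0+0,100)]
R,tp=pose(s); b=tp[2]-203
P=[(87,202,-23,-17,55),(379,202,-23,17,55),(373,531,23,17,55),(96,531,23,-17,55),(61,68,-28,-23,25),(397,68,-28,23,25)]
l=fit(c,s,[(*k(*q[:2],195,180),*q[2:4],q[4]+b) for q in P],[567,63,16])
rel=R[:2,:2].T@(l[:2]-tp[:2]); print("logger in tool",rel,"yaw rel",l[2]-(np.degrees(np.arctan2(R[1,1],R[0,1]))-90))
print("base z",b)
# target tcp so that logger lands on port
a=np.radians(p[2]+90-(l[2]-(np.degrees(np.arctan2(R[1,1],R[0,1]))-90)))
Y=np.array([np.cos(a),np.sin(a)]);X=np.array([-Y[1],Y[0]])
T=p[:2]-X*rel[0]-Y*rel[1]; print("target",T,np.degrees(a)); go(T[0],T[1],325,np.degrees(a))
```

```text
fit [536.04 -19.45  16.85] res [ 0.9  0.2 -0.7  0.3 -0.5 -0.6  0.2 -0. ]
fit [564.8   62.5   17.08] res [-2.6 -0.3  1.9 -0.7 -0.1  1.7 -0.2  2.1 -0.8 -0.8  2.  -1.3]
logger in tool [2.3275447  0.02953215] yaw rel 0.3717502042333436
base z 126.70337675864943
target [538.28415861 -18.82143762] 106.48205223001816
t 5.92 pos [567.   63.2 329.5] yaw 106.71 w 33.1 F [ 0.3 -0.2 -0.4]
delta mm [ 51.1 -70.2   4.4] rot [-0.     0.003  0.004] rows>= 2.0
```

```bash
cat > cal.py <<'E'
from h import *
def fitc(c,s,pts,x0,free):
    pts=np.array(pts,float); R,tp=pose(s)
    def r(q):
        a=np.radians(q[2]); o=[]; cc=dict(c); M=c["mount"].copy(); 
        if free: M[2,3]+=q[3]; M[0,3]+=q[4]*0
        cc["mount"]=M
        for u,v,X,Y,Z in pts:
            p=[q[0]+X*np.cos(a)-Y*np.sin(a),q[1]+X*np.sin(a)+Y*np.cos(a),Z]; o+=list(proj(cc,p,s)-[u,v])
        return o
    Q=least_squares(r,list(x0)+[0,0]); x=Q.x
    yaw=np.degrees(np.arctan2(R[1,1],R[0,1]))-90
    print("fit",x.round(2),"rms",np.sqrt(np.mean(Q.fun**2)).round(2),"in tool",(R[:2,:2].T@(x[:2]-tp[:2])).round(2),"yawrel",(x[2]-yaw).round(2)); return x
E
python3 - <<'E'
from cal import *
s=read_state();c=cams.capture("wrist")
k=lambda u,v,x0,y0,n:(u/n+x0-.5+.5/n,v/n+y0-.5+.5/n)
P=[(298,402,-23.5,-18.5,100),(534,401,-23.5,18.5,100),(558,687,23.5,18.5,100),(343,685,23.5,-18.5,100)]
H=[(-23,-17,55),(-23,17,55),(23,17,55),(23,-17,55),(-28,-23,25),(-28,23,25),(28,23,25),(28,-23,25)]
p=[(87,202),(379,202),(373,531),(96,531),(61,68),(397,68)]
s4=dict(s);s4["tool_pos"]=np.array([434.9,276.5,242.4]); 
# w4 attitude: residual rot .007,.009 yaw 84.58
a=np.radians(84.58);Y=np.array([np.cos(a),np.sin(a),0]);Z=np.array([0,0,-1.]);T=np.column_stack([np.cross(Y,Z),Y,Z])@Ro.from_rotvec([.007,.009,0]).as_matrix().T
q=Ro.from_matrix(T).as_quat();s4["tool_rot"]=[q[3],q[0],q[1],q[2]]
p4=[(76,200),(420,200),(412,607),(86,607),(45,60),(457,60),(441,503),(65,503)]
b=s["tool_pos"][2]-203
for fr in(0,1):
    fitc(c,s,[(*k(*q[:2],40,0,4),*q[2:]) for q in P],[535,-22,16],fr)
    fitc(c,s,[(*k(*q,195,180,4),h[0],h[1],h[2]+b) for q,h in zip(p,H)],[567,63,16],fr)
    fitc(c,s4,[(*k(*q,205,170,6),*h) for q,h in zip(p4,H)],[435,270,-4],fr)
E
```

```text
fit [535.93 -19.39  16.87   0.     0.  ] rms 0.5 in tool [ 53.52 -70.11] yawrel 0.15
fit [564.74  62.52  17.09   0.     0.  ] rms 1.43 in tool [2.37 0.05] yawrel 0.37
fit [436.23 273.78  -5.6    0.     0.  ] rms 0.67 in tool [-1.58 -2.59] yawrel -0.19
fit [535.38 -18.65  16.85   2.47   0.  ] rms 0.3 in tool [ 53.83 -69.24] yawrel 0.13
fit [566.71  63.12  17.09  -3.73   0.  ] rms 0.67 in tool [0.31 0.05] yawrel 0.37
fit [437.48 273.59  -5.6   -2.69   0.  ] rms 0.4 in tool [-2.84 -2.65] yawrel -0.19
```

```bash
python3 -m pendant '[[0.026,-0.035,0,0,0,0,1],[0.027,-0.035,0,0,0.003,0,1],[0,0,0.004,0,0,0,1],[0,0,0,0,0,0,1]]'
python3 - <<'E'
from h import *
go(537.2,-18.9,313,106.6)
c=cams.capture("scene");crop(c,190,120,320,260,5,"pics/s1.png")
c=cams.capture("top");crop(c,205,125,355,250,5,"pics/t1.png")
s=read_state();c=cams.capture("wrist");cv2.imwrite("pics/w10.png",c["frame"])
E
```

```text
t: 6.48
tool_pos: [536.0, -20.6, 324.5]
tool_rot: [-0.0, -0.146, 0.989, -0.0]
ft_force: [-0.2, 0.5, -0.6]
gripper_width: 33.1
t 6.47 pos [536.  -20.6 324.5] yaw 106.77 w 33.1 F [-0.2  0.5 -0.6]
delta mm [-1.6  1.3 11.5] rot [ 0.    -0.001  0.003] rows>= 1.0
```

View pics/s1.png

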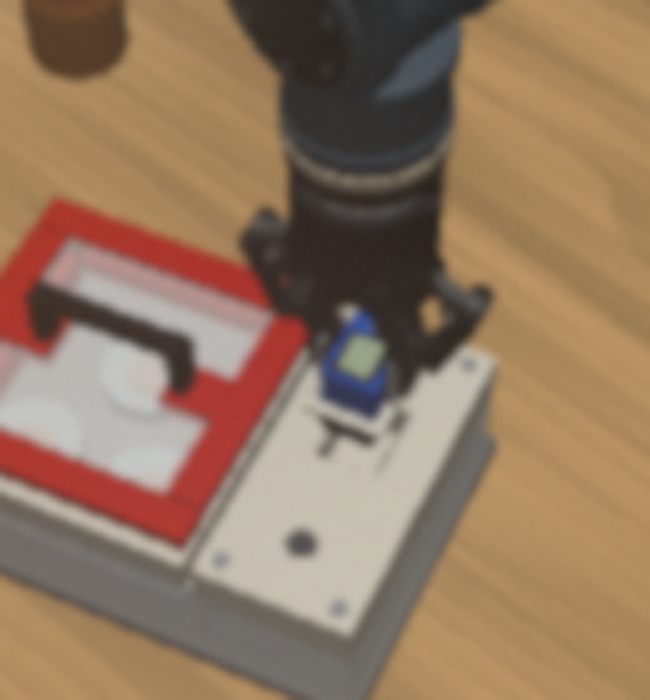

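View pics/t1.png

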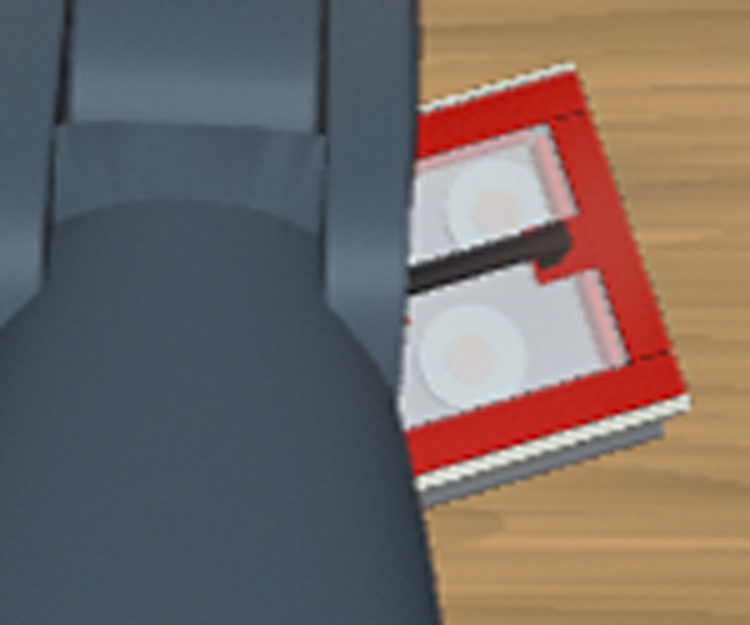

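View pics/w10.png

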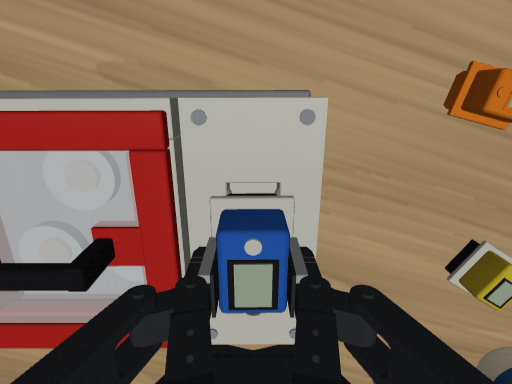

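Run:
```python
from h import *
s=read_state();c=cams.capture("wrist")
crop(c,200,170,310,230,7,"pics/w11.png")
```

```text
(no output)
```

View pics/w11.png

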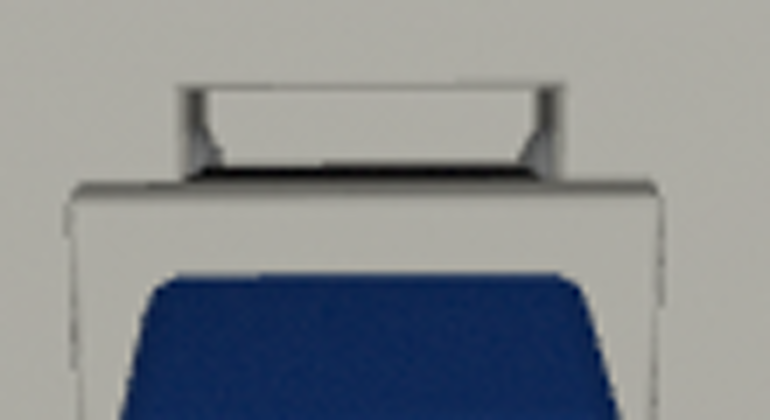

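Run:
```python
from h import *
s=read_state();c=cams.capture("wrist"); R,p=pose(s); print(p)
k=lambda u,v:(u/7+200-.43,v/7+170-.43)
for n,(u,v),z in(("portF-L",(180,85),100),("portF-R",(563,85),100),("footL",(205,163),p[2]-203),("footR",(540,163),p[2]-203),("collL",(70,196),p[2]-178),("collR",(660,196),p[2]-178)):
    print(n,(R.T@(atz(c,*k(u,v),z,s)-p)).round(2))
```

```text
[536.29766777 -19.92619771 324.80375343]
portF-L [ 24.13 -18.8  224.82]
portF-R [ 24.15  18.9  224.81]
footL [ 23.62 -14.7  203.02]
footR [ 23.63  14.93 203.01]
collL [ 29.69 -22.9  178.02]
collR [ 29.71  21.92 178.01]
```

```bash
python3 -m pendant '[[-0.001,0,0.012,0,0,0.002,1],[0,0,0.004,0,0,0,1],[0,0,0,0,0,0,1]]'
python3 - <<'E'
from h import *
go(537.2,-20.1,290,106.7)
s=read_state();c=cams.capture("wrist"); R,p=pose(s); crop(c,200,170,310,230,7,"pics/w12.png")
E
```

```text
t: 7.1
tool_pos: [537.5, -18.7, 307.2]
tool_rot: [-0.001, -0.146, 0.989, -0.0]
ft_force: [0.0, -0.6, -0.6]
gripper_width: 33.1
t 7.1 pos [537.5 -18.7 307.2] yaw 106.83 w 33.1 F [ 0.  -0.6 -0.6]
delta mm [ 0.7 -1.3 17.2] rot [ 0.    -0.001  0.002] rows>= 1.0
```

View pics/w12.png

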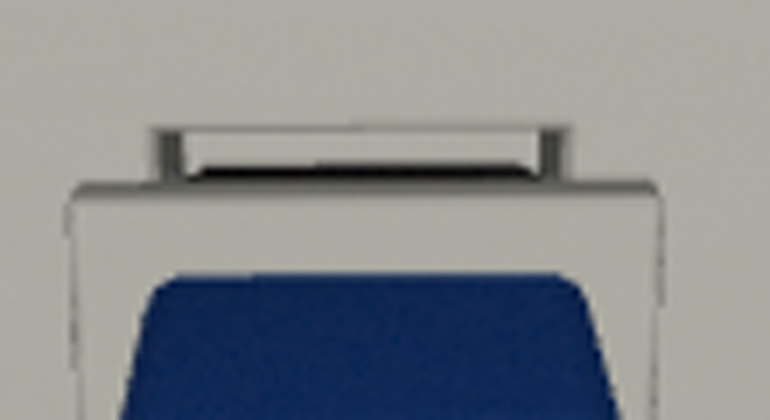

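Run:
```python
from h import *
s=read_state();c=cams.capture("wrist"); R,p=pose(s); print(p)
k=lambda u,v:(u/7+200-.43,v/7+170-.43)
for n,(u,v),z in(("portF-L",(152,127),100),("portF-R",(571,127),100),("footL",(200,163),p[2]-203),("footR",(540,163),p[2]-203)):
    print(n,(R.T@(atz(c,*k(u,v),z,s)-p)).round(2))
```

```text
[537.51305087 -18.67190933 307.3278095 ]
portF-L [ 25.54 -19.76 207.35]
portF-R [ 25.55  18.02 207.35]
footL [ 23.61 -15.14 203.02]
footR [ 23.62  14.94 203.02]
```

```bash
python3 -m pendant '[[0.0004,-0.0009,0,0,0,0.002,1],[0,0,0.007,0,0,0,1],[0,0,0,0,0,0,1]]'
python3 - <<'E'
from h import *
go(537.2,-19.6,290,106.7)
s=read_state();c=cams.capture("wrist"); R,p=pose(s); crop(c,200,170,310,230,7,"pics/w13.png")
E
```

```text
t: 7.58
tool_pos: [537.5, -19.9, 300.5]
tool_rot: [0.0, -0.145, 0.989, -0.0]
ft_force: [-0.5, 0.7, -1.9]
gripper_width: 33.0
t 7.58 pos [537.5 -19.9 300.5] yaw 106.69 w 33.0 F [-0.5  0.7 -1.9]
delta mm [ 0.2  0.4 10.5] rot [-0.  0. -0.] rows>= 1.0
```

View pics/w13.png

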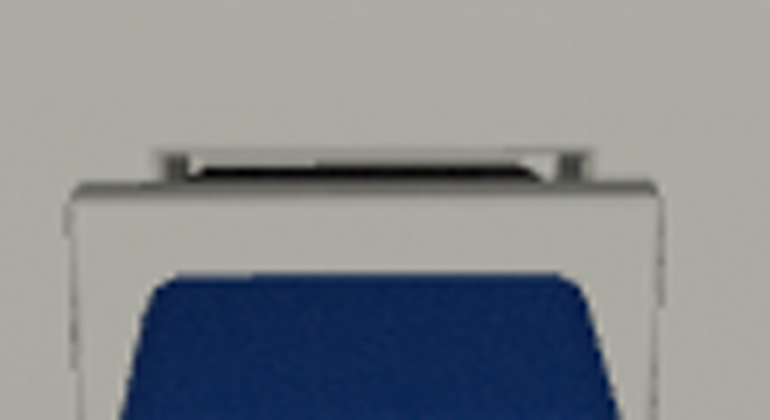

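```bash
python3 -m pendant '[[0,0,0.007,0,0,0,1],[0,0,0,0,0,0,1]]'; python3 -m pendant '[[0,0,0.003,0,0,0,1],[0,0,0,0,0,0,1]]'
```

```text
t: 7.88
tool_pos: [537.6, -19.9, 293.4]
tool_rot: [0.0, -0.145, 0.989, -0.0]
ft_force: [-0.4, 1.0, -0.7]
gripper_width: 33.0
t: 8.12
tool_pos: [537.7, -19.7, 290.3]
tool_rot: [0.0, -0.145, 0.989, 0.0]
ft_force: [-0.3, 1.1, -1.0]
gripper_width: 33.2
```

```bash
python3 -m pendant '[[0,0,0.003,0,0,0,1],[0,0,0,0,0,0,1]]'; python3 -m pendant '[[0,0,0.003,0,0,0,1],[0,0,0,0,0,0,1]]'; python3 -m pendant '[[0,0,0.002,0,0,0,1],[0,0,0,0,0,0,1]]'
```

```text
t: 8.38
tool_pos: [537.7, -19.6, 287.3]
tool_rot: [0.001, -0.145, 0.989, 0.0]
ft_force: [0.5, 1.6, -2.5]
gripper_width: 32.8
t: 8.62
tool_pos: [537.8, -19.6, 284.0]
tool_rot: [0.001, -0.145, 0.989, 0.0]
ft_force: [-1.5, 1.6, -2.4]
gripper_width: 33.0
t: 8.88
tool_pos: [537.6, -19.6, 283.5]
tool_rot: [0.001, -0.145, 0.989, 0.0]
ft_force: [-0.3, 1.2, -1.7]
gripper_width: 32.9
```

Run:
```python
from h import *
go(537.2,-19.6,283,106.7)
s=read_state();c=cams.capture("wrist"); cv2.imwrite("pics/w14.png",c["frame"][120:340,150:360].repeat(3,0).repeat(3,1)[:600])
c=cams.capture("scene");crop(c,220,170,300,240,8,"pics/s2.png")
```

```text
t 8.88 pos [537.6 -19.6 283.5] yaw 106.71 w 32.9 F [-0.3  1.2 -1.7]
delta mm [0.4 0.2 0.5] rot [-0.     0.003  0.   ] rows>= 1.0
```

View pics/w14.png

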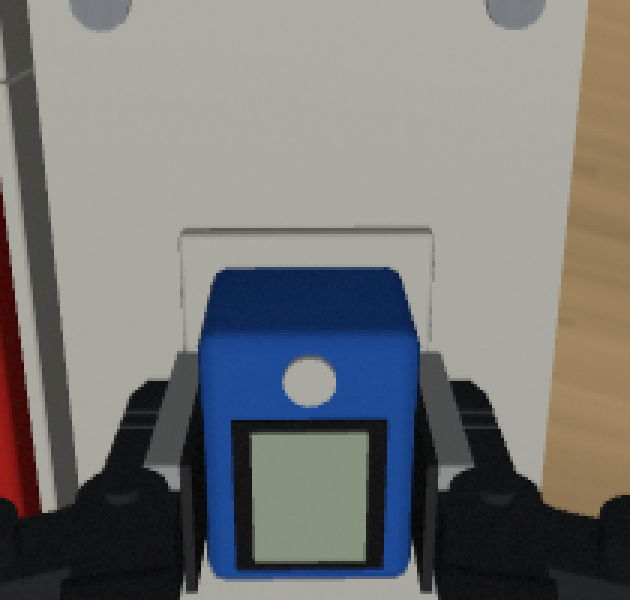

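View pics/s2.png

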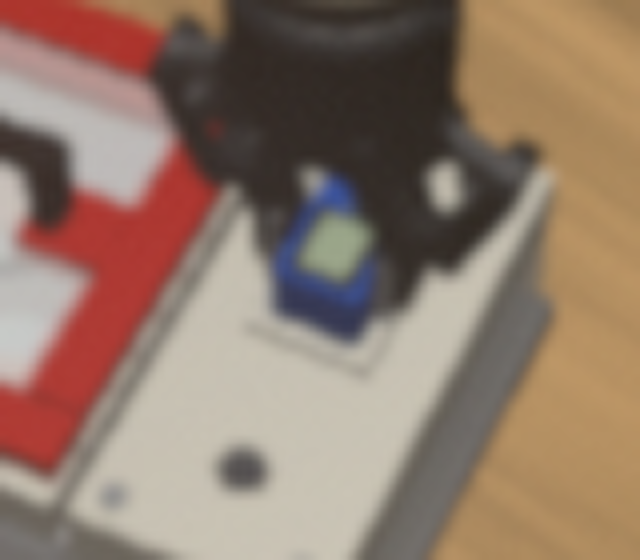

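```bash
python3 -m pendant '[[0,0,0.003,0,0,0,1]]'; python3 -m pendant '[[0,0,0.003,0,0,0,1]]'
```

```text
t: 9.1
tool_pos: [537.7, -19.7, 282.8]
tool_rot: [0.002, -0.145, 0.989, -0.0]
ft_force: [-14.9, -0.9, 50.7]
gripper_width: 33.0
t: 9.22
tool_pos: [537.3, -19.8, 282.8]
tool_rot: [0.003, -0.145, 0.989, -0.0]
ft_force: [-14.9, 0.4, 40.7]
gripper_width: 32.7
```

```bash
python3 -m pendant '[[0,0,0,0,0,0,1],[0,0,0,0,0,0,0.45],[0,0,0,0,0,0,0.45],[0,0,0,0,0,0,0.45]]'
python3 - <<'E'
from h import *
go(537.2,-19.6,350,106.7)
E
```

```text
t: 9.72
tool_pos: [537.3, -20.0, 282.9]
tool_rot: [0.004, -0.145, 0.989, -0.001]
ft_force: [-0.2, 0.4, 0.2]
gripper_width: 46.9
t 9.72 pos [537.3 -20.  282.9] yaw 106.68 w 46.9 F [-0.2  0.4  0.2]
delta mm [ -0.5   0.3 -67.1] rot [-0.002  0.007 -0.   ] rows>= 2.0
```

```bash
python3 -m pendant '[[0,0,-0.02,0,0,0,0.45],[0,0,-0.05,0,0,0,0.2],[0,0,-0.04,0,0,0,0],[0,0,0,0,0,0,0]]'
python3 - <<'E'
from h import *
s=read_state();print(s["joints"].round(3))
go(601.6,-156.2,390,16.85)
c=cams.capture("wrist"); cv2.imwrite("pics/w15.png",c["frame"])
crop(c,200,110,320,240,5,"pics/w16.png")
E
```

```text
t: 10.22
tool_pos: [536.9, -20.2, 394.2]
tool_rot: [0.002, -0.145, 0.989, -0.001]
ft_force: [-0.1, 0.2, -0.7]
gripper_width: 85.6
[-0.037  0.261 -0.009  1.296 -0.    -0.328]
t 10.22 pos [536.9 -20.2 394.2] yaw 106.67 w 85.6 F [-0.1  0.2 -0.7]
delta mm [ -23.  -148.9    4.5] rot [0.002 0.004 1.568] rows>= 9.0
```

View pics/w15.png

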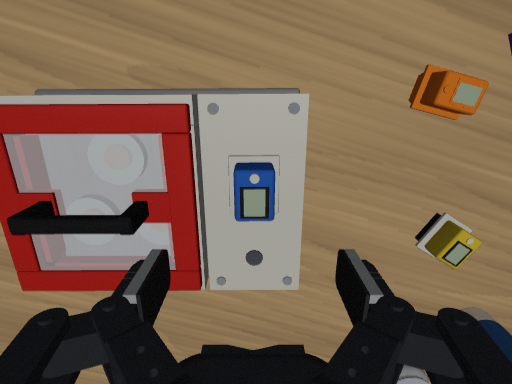

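View pics/w16.png

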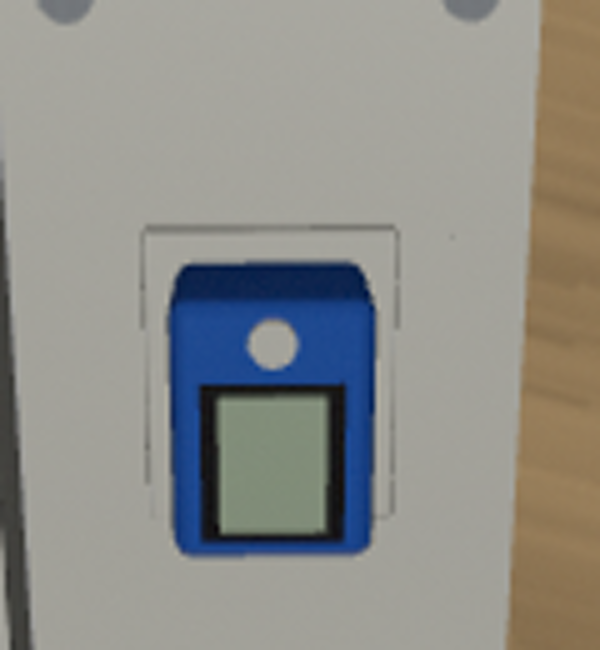

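```bash
python3 -m pendant '[[-0.006,-0.037,0,0,0,0,0],[-0.006,-0.037,0,0,0,0,0],[-0.006,-0.037,0,0,0,0,0],[-0.005,-0.036,0,0,0,0,0]]'; python3 -m pendant '[[0,0,0,0,0,0.175,0],[0,0,0,0,0,0.175,0],[0,0,0,0,0,0.175,0],[0,0,0,0,0,0.175,0],[0,0,0,0,0,0.175,0]]'; python3 -m pendant '[[0,0,0,0,0,0.175,0],[0,0,0,0,0,0.175,0],[0,0,0,0,0,0.175,0],[0,0,0,0,0,0.15,0],[0,0,0,0,0,0,0]]';python3 - <<'E'
from h import *
go(601.6,-156.2,390,16.85)
c=cams.capture("wrist"); cv2.imwrite("pics/w17.png",c["frame"])
E
```

```text
t: 10.78
tool_pos: [601.4, -155.7, 387.0]
tool_rot: [-0.003, -0.147, 0.989, 0.001]
ft_force: [0.1, 0.9, 0.3]
gripper_width: 85.9
t: 11.4
tool_pos: [601.7, -159.0, 376.2]
tool_rot: [-0.01, 0.3, 0.954, -0.001]
ft_force: [0.4, -0.2, -0.7]
gripper_width: 85.6
t: 12.02
tool_pos: [600.9, -158.9, 366.8]
tool_rot: [-0.015, 0.608, 0.794, -0.007]
ft_force: [-0.3, -0.6, 0.1]
gripper_width: 85.6
t 12.03 pos [ 600.9 -158.9  366.8] yaw 15.07 w 85.6 F [-0.3 -0.6  0.1]
delta mm [  2.8   0.7 -23.2] rot [-0.029 -0.016 -0.031] rows>= 1.0
```

View pics/w17.png

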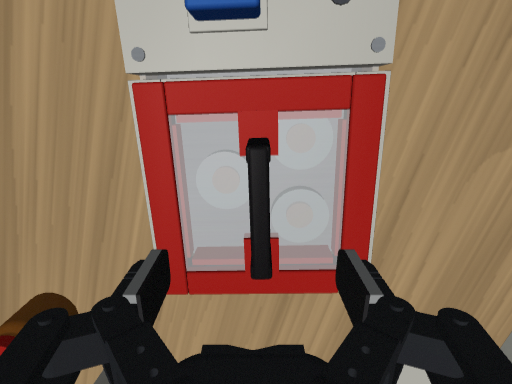

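Level the tool, then measure the handle in this view.

```bash
python3 -m pendant '[[0,0,0,-0.029,-0.016,-0.031,0],[0,0,0,0,0,0,0],[0,0,0,0,0,0,0]]'
python3 - <<'E'
from h import *
go(601.6,-156.2,320,16.85)
c=cams.capture("wrist"); cv2.imwrite("pics/w18.png",c["frame"]); crop(c,220,110,300,300,3,"pics/w19.png")
E
```

```text
t: 12.45
tool_pos: [600.7, -158.9, 364.9]
tool_rot: [-0.001, 0.592, 0.806, -0.001]
ft_force: [0.5, -0.5, 0.0]
gripper_width: 85.3
t 12.45 pos [ 600.7 -158.9  364.9] yaw 17.41 w 85.3 F [ 0.5 -0.5  0. ]
delta mm [ 2.2  1.8 44.9] rot [-0.002 -0.001  0.01 ] rows>= 1.0
```

View pics/w19.png

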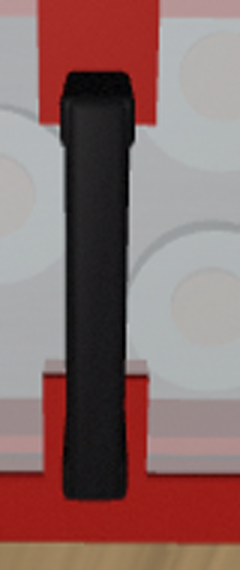

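View pics/w18.png

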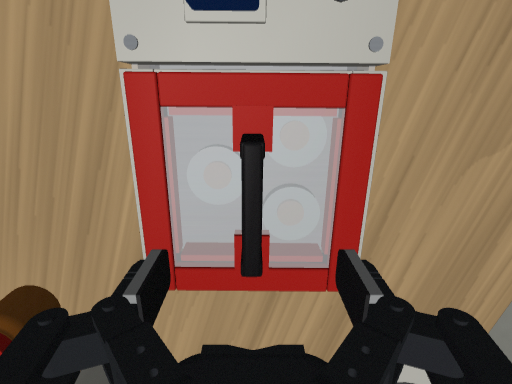

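Run:
```python
from h import *
s=read_state();c=cams.capture("wrist"); R,p=pose(s)
k=lambda u,v:(u/3+220-.33,v/3+110-.33)
A=[(R.T@(atz(c,*k(u,v),152,s)-p)) for u,v in((65,96),(130,96),(65,497),(127,497))]
print(np.round(A,1),np.mean(A,0)); m=np.mean(A,0); print(p+R@m)
go(*(p+R@m)[:2],301,16.9)
```

```text
[[ 53.9  -6.6 213. ]
 [ 53.9   6.8 213. ]
 [-42.9  -7.7 212.9]
 [-42.9   7.3 212.9]] [ 5.48932197e+00 -5.79772810e-02  2.12970198e+02]
[ 598.50191117 -153.5879376   152.        ]
t 12.55 pos [ 600.8 -158.9  365.1] yaw 17.38 w 85.6 F [-0.5  0.4  0.3]
delta mm [ 5.7 -0.4 64.1] rot [-0.002 -0.001  0.008] rows>= 2.0
```

```bash
python3 -m pendant '[[0.0055,0,0.02,-0.002,-0.001,0.008,0],[0,0,0.02,0,0,0,0],[0,0,0.015,0,0,0,0],[0,0,0.005,0,0,0,0],[0,0,0,0,0,0,0]]'
python3 - <<'E'
from h import *
go(598.5,-153.6,301,16.85)
c=cams.capture("wrist"); cv2.imwrite("pics/w20.png",c["frame"])
E
```

```text
t: 13.18
tool_pos: [599.7, -153.7, 303.9]
tool_rot: [0.0, 0.595, 0.804, 0.0]
ft_force: [-0.0, -1.7, 0.0]
gripper_width: 85.4
t 13.18 pos [ 599.7 -153.7  303.9] yaw 16.96 w 85.4 F [-0.  -1.7  0. ]
delta mm [ 0.4 -1.1  2.9] rot [0.001 0.    0.002] rows>= 1.0
```

View pics/w20.png

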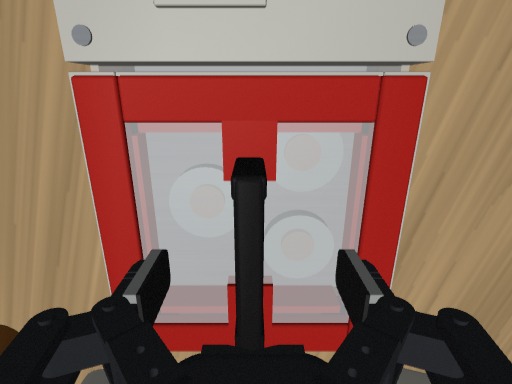

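```bash
python3 -m pendant '[[0,-0.0012,0.004,0,0,0,0],[0,0,0,0,0,0,0],[0,0,0,0,0,0,0.6],[0,0,0,0,0,0,0.6],[0,0,0,0,0,0,0.6]]'; python3 -m pendant '[[0,0,0,0,0,0,1],[0,0,0,0,0,0,1],[0,0,0,0,0,0,1],[0,0,0,0,0,0,1]]';  python3 - <<'E'
from h import *
go(598.5,-153.6,301,16.85)
c=cams.capture("wrist"); cv2.imwrite("pics/w21.png",c["frame"])
E
```

```text
t: 13.85
tool_pos: [598.9, -154.3, 301.6]
tool_rot: [0.002, 0.595, 0.804, 0.001]
ft_force: [0.8, -1.0, 0.5]
gripper_width: 34.4
t: 14.35
tool_pos: [598.9, -154.3, 301.8]
tool_rot: [0.002, 0.595, 0.804, 0.001]
ft_force: [-0.7, 0.5, 1.1]
gripper_width: 13.0
t 14.35 pos [ 598.9 -154.3  301.8] yaw 16.95 w 13.0 F [-0.7  0.5  1.1]
delta mm [ 0.8 -0.2  0.8] rot [0.003 0.002 0.002] rows>= 1.0
```

View pics/w21.png

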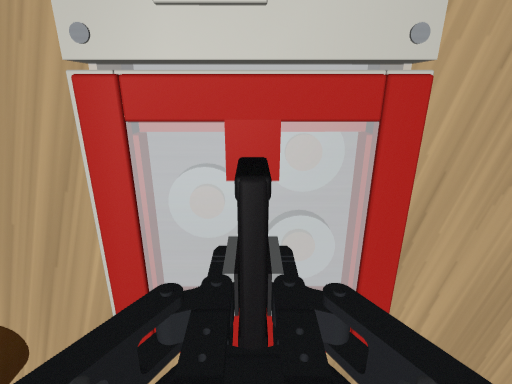

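```bash
for i in 1 2; do :; done; python3 -m pendant '[[0,0,-0.001,0,0,0,1],[0,0,-0.001,0,0,0,1]]'; python3 -m pendant '[[0,0,-0.001,0,0,0,1],[0,0,-0.001,0,0,0,1]]';python3 -m pendant '[[0,0,-0.001,0,0,0,1],[0,0,-0.001,0,0,0,1]]'
```

```text
t: 14.65
tool_pos: [598.7, -154.2, 302.7]
tool_rot: [0.001, 0.595, 0.804, 0.0]
ft_force: [2.2, -0.6, -5.6]
gripper_width: 12.7
t: 14.9
tool_pos: [598.6, -154.2, 303.7]
tool_rot: [0.0, 0.595, 0.804, 0.0]
ft_force: [1.3, 0.3, -9.2]
gripper_width: 13.0
t: 15.15
tool_pos: [598.5, -154.1, 304.9]
tool_rot: [-0.0, 0.595, 0.804, -0.0]
ft_force: [0.7, 0.6, -11.3]
gripper_width: 12.7
```

```bash
python3 -m pendant '[[0,0,-0.001,0,0,0,1],[0,0,-0.001,0,0,0,1]]';python3 -m pendant '[[0,0,-0.001,0,0,0,1],[0,0,-0.001,0,0,0,1]]';python3 -m pendant '[[0,0,-0.001,0,0,0,1],[0,0,-0.001,0,0,0,1]]';python3 -m pendant '[[0,0,-0.001,0,0,0,1],[0,0,-0.001,0,0,0,1]]'
```

```text
t: 15.4
tool_pos: [598.4, -154.1, 306.3]
tool_rot: [-0.001, 0.595, 0.804, -0.0]
ft_force: [1.8, -2.2, -12.1]
gripper_width: 12.8
t: 15.65
tool_pos: [598.4, -154.2, 308.6]
tool_rot: [-0.001, 0.595, 0.804, -0.001]
ft_force: [1.0, -1.1, -7.7]
gripper_width: 12.9
t: 15.9
tool_pos: [598.3, -154.4, 311.4]
tool_rot: [-0.0, 0.595, 0.804, -0.001]
ft_force: [0.0, -1.3, -6.2]
gripper_width: 12.8
t: 16.15
tool_pos: [598.4, -154.4, 314.8]
tool_rot: [0.0, 0.595, 0.804, -0.0]
ft_force: [0.0, 0.2, -2.5]
gripper_width: 12.8
```

```bash
python3 -m pendant '[[0,0,-0.003,0,0,0,1],[0,0,-0.003,0,0,0,1],[0,0,-0.003,0,0,0,1],[0,0,-0.003,0,0,0,1],[0,0,0,0,0,0,1]]'
python3 - <<'E'
from h import *
go(598.7,-154.3,342,16.9)
E
```

```text
t: 16.77
tool_pos: [598.5, -154.2, 328.6]
tool_rot: [0.001, 0.595, 0.804, 0.0]
ft_force: [0.5, -0.4, -3.4]
gripper_width: 12.5
t 16.77 pos [ 598.5 -154.2  328.6] yaw 16.95 w 12.5 F [ 0.5 -0.4 -3.4]
delta mm [ -0.2   0.1 -13.4] rot [0.002 0.001 0.001] rows>= 1.0
```

```bash
python3 -m pendant '[[0,0,-0.004,0,0,0,1],[0,0,-0.004,0.001,0.001,0,1],[0,0,-0.003,0,0,0,1],[0,0,-0.002,0,0,0,1],[0,0,0,0,0,0,1]]';python3 -m pendant '[[0,0,0,0,0,0,1],[0,0,0,0,0,0,1],[0,0,0,0,0,0,1],[0,0,0,0,0,0,1]]'
python3 - <<'E'
from h import *
go(598.7,-154.3,342,16.9)
c=cams.capture("wrist"); cv2.imwrite("pics/w22.png",c["frame"])
c=cams.capture("scene"); crop(c,160,140,310,270,5,"pics/s3.png");cv2.imwrite("pics/s4.png",c["frame"])
E
```

```text
t: 17.4
tool_pos: [598.5, -154.2, 342.5]
tool_rot: [0.0, 0.595, 0.804, 0.0]
ft_force: [-0.2, 0.4, -3.0]
gripper_width: 13.0
t: 17.9
tool_pos: [598.4, -154.1, 342.1]
tool_rot: [-0.0, 0.595, 0.804, 0.0]
ft_force: [-0.7, 0.0, -3.6]
gripper_width: 13.1
t 17.9 pos [ 598.4 -154.1  342.1] yaw 16.95 w 13.1 F [-0.7  0.  -3.6]
delta mm [-0.2  0.2  0.1] rot [-0.    -0.     0.001] rows>= 1.0
```

View pics/w22.png

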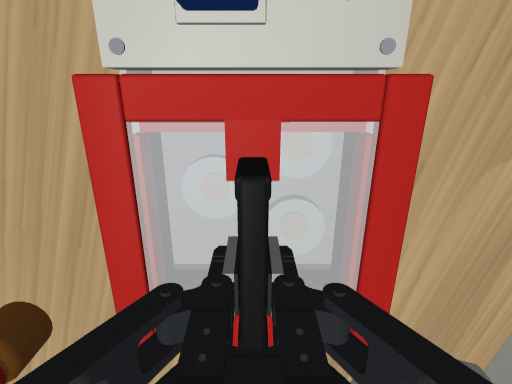

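View pics/s3.png

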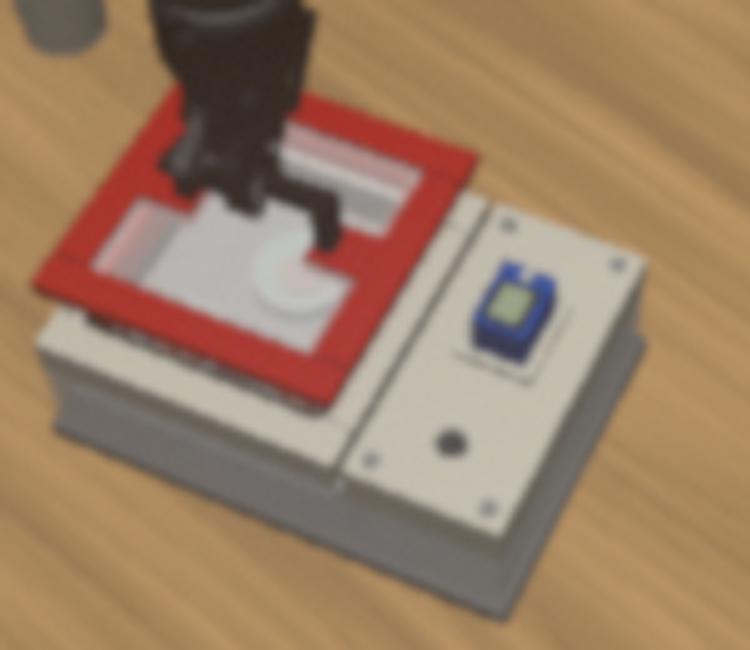

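View pics/s4.png

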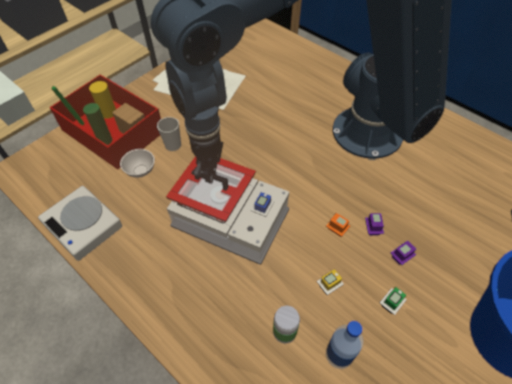

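The lid is up 40 mm and sits at the same pixels in the wrist view as when I gripped it, so it has not slipped. The logger's collar looks flush on the deck, and the bystanders are where they were.

```bash
python3 -c "
from plant import manip
print(manip.sign_off())"
```

```text
the job is handed in; nothing more can be done
None
```

I pressed the blue logger home in the port, then pulled the lid up until its seal let go. I handed the job in at about 18 s, still holding the lid 40 mm above its seat.

- **Logger:** On the last push it stopped solidly about 20 mm below the deck-contact height, as expected for home. The later wrist and scene pictures show the collar flush on the deck. I never saw the 4–8 N clip force in the readings (one per two rows). That last push, made through the fingers, read about 51 N at the wrist. This is well under the 120 N wrist limit, but above the 40 N figure set for the arm or gripper body.
- **Lid:** The pull peaked at about 12 N and dropped away by 13 mm of lift. In the hold the wrist read 3–3.6 N, roughly the lid's weight. The tool was level within about 0.001 rad, it was steady within 0.5 mm, and the handle had not slipped in the jaws.
- **Other things:** The last scene picture shows the other loggers and the things on the table where they were.
- **Disagreements:** Camera estimates of the logger and port positions differed by up to about 5 mm between the top and wrist cameras. I aligned the logger by the foot and port edges in the wrist view, and it went in without side force.

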